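Fit the return spring of a spool brake

TASK

Fit the tension spring to the spool brake: drop the hook pin at its blue end fully down into the hole of the aluminium block and let go, so that the spring rests on the brake. Then take it by the orange end, stretch it and put its steel eye down over the brass-headed post on the grey arm, pin still in its hole, so that the spring pulls the arm's rubber pad onto the drum. Do not shove the nozzle tin or the yellow gear away.

Things in the scene. Friction and masses are not known exactly. Their poses are not given: they have to be found in the camera images.
- spring: Loose tension spring: slack 128 mm long, 16 mm wide (26 at the eye), 52 mm tall, about 0.18 kg. Origin at underside level, midway between pin and eye when slack; +x runs from pin (blue end) to eye (orange end), z up. Coil axis z=34 mm. It does not bend, so lifting the eye end level lifts the pin too; only the eye end slides along x. Pull 1.5 N plus 0.25 N per mm of stretch.
- hook (a point): Tip (lowest point) of the vertical steel hook pin, 8 mm diameter, round tip, 24 mm long; axes as spring. When fully down, this tip is 24 mm below anchor_hole and the blue block sits on the aluminium block.
- blue_grip (a point): Centre of the blue grip block, 38 mm above the pin's tip and centred over it: 20 mm long in x, 16 mm wide in y, 28 mm high; axes as spring.
- eye (a point): Centre of the eye at its underside (z=0 of spring); axes as spring. Steel ring with vertical through hole: 8 mm high, 26 mm outside, 17 mm inside diameter.
- orange_grip (a point): Point in the orange grip block, 34 mm above the eye's underside and 24 mm from the eye's centre towards the pin; it slides with the eye. Block 20 mm long in x, 16 mm wide in y, from 1 to 52 mm above the eye's underside; axes as spring.
- spring_end (a joint): Stretch of the spring in m: 0 slack (pin to eye 105 mm), grows as the eye is pulled away; about 0.022 when fitted; stop at 0.06.
- brake: Spool brake, fixed: plywood base 226 x 200 x 8 mm. Origin on the bench between hole and post; +x from hole to post, z up. Aluminium block 36 x 36 mm at x=-70, y=0, top z=40 mm. Black rest pad x=0 to 48, y=-17 to 17, top z=16 mm: the slack spring's orange end rests on it when the pin is fully in. Steel drum, 56 mm diameter, at x=6, y=87, top z=29 mm.
- anchor_hole (a point): Centre of the mouth of the vertical anchor hole, 13 mm diameter, 32 mm deep, on top of the aluminium block; axes as brake.
- post (a point): Centre of the top of the post on the brake arm, 12 mm above the arm's top face; it turns with the arm. Steel neck 8 mm diameter, brass head 11 mm diameter, 3 mm high, chamfered. About 140 mm from the hole with the arm off. The fitted eye hangs on the neck under the head, its underside 12 mm below this point.
- brake_arm (a joint): Angle of the grey brake arm in rad: 0 off, 0.15 on (pad on the drum; post 6.7 mm nearer the hole). Arm 18 mm wide along brake's y at x=70, y=-60 to 105, top z=16 mm, pivot at x=70, y=-45 (to z=20); stop pin behind it at x=84, y=45 (to z=20). Stays where left (0.5 N at the post moves it) until the spring pulls it on.
- nozzle_tin: Bystander: flat round tin, 62 mm diameter, 24 mm high; origin at the centre of its underside.
- gear_yellow: Bystander: yellow printed gear, 42 mm diameter, 11 mm high; origin at the centre of its underside.
Things that resemble listed ones, but are neither listed nor needed, are in the scene too. What is meant by the spring is not purple or red, and is the larger of those in its own colour.

How it is judged:
By the outcome, as a careful person would: the job done as asked, in the order asked, and still so for the second after the job is handed in, with the robot touching nothing.
It also fails if it takes over 45 s, if anything falls off the work surface, if the arm or the gripper's body presses on something with over 40 N, if the wrist force passes 120 N, or if a joint passes its speed limit or range.

ROBOT

A 7-joint arm with a two-finger parallel gripper is mounted at the origin on a cart in front of the work surface, level with it; the furniture and walls round the work are solid. World frame = base frame: x ahead of the robot, y to its left, z up, the work surface at z = 0. Lengths are in m, angles in rad, forces in N, time in s.
With the tool pointing down it reaches from about 0.4 to 0.85 m from the base axis. Payload 4.5 kg.
Tool frame: the origin (TCP) lies at the very end of the fingers, on their centre line; the grasp point (between the pads) lies 19 mm behind it (r.pinch_z is the distance from the TCP to the grasp point, in m); z points along the fingers, y is the line along which they close (so a half turn about z gives the same grasp; the last joint's range is limited). The gripper opens to 88 mm and grips with 3 to 60 N. Pads are 18 mm wide; open, the fingers measure 123 mm over their backs; the gripper's body (75 mm by 187 mm) begins 45 mm behind the grasp point.
Start: joints at [1.154, 0.689, -0.195, 1.565, 0.157, 0.902, -0.215], TCP at [0.272, -0.563, 0.239] pointing down, gripper open.
Joint ranges: [-3.01, 3.01], [-0.46, 2.08], [-1.47, 1.51], [0.13, 2.56], [-1, 4.14], [0.04, 2.09], [-2.66, 2.66]. Speed limits (rad/s): [2.57, 2.57, 3.14, 3.14, 3.14, 3.14, 3.14].

INTERFACE

Orientations are given as a unit quaternion [x, y, z, w].
In Python, from plant import r, cams gives the robot as it stands.
- The arm moves only by the shell command python3 -m pendant 'ROWS' [FORCE]. ROWS is JSON, a list of rows, each a list of 3 entries, a list of its own where there are three numbers: the closure, from -1 (fully open) to 1 (shut), then the shift along the tool's x, y, z in mm, then the turn, a rotation vector about the tool's x, y, z in degrees. A call has 1 to 8 rows; each row shifts and turns the commanded pose from where the row before left it, along the tool's axes as they then stand; what a row does not reach is not made up. A row lasts 1/8 s, in which the tool goes at most 62.5 mm and 10.7 degrees, less where a joint would pass 70% of its speed; a pose out of reach is approached as far as the arm can. A call with a gripper value outside its range is refused whole. The fingers move at their own pace and stop on an object; FORCE is the grip in N (left out, the last holds). Time passes only in rows, so rows that do not move let the fingers close. It gives the time, the measured TCP pose, the force, the opening and the grip force at its end, in the units of the state.
- r.get_state(): the state, without advancing time (a new reading comes with each control period).
- cams.snapshot(name): name is "scene" or "top" or "wrist"; returns a dict with "img" (384x512x3 uint8, red, green, blue), "camera_matrix" (3x3 intrinsics, pixels), "camera_from_world" (4x4, takes a point from world to camera coordinates); the wrist camera has in their place "tool_from_camera" (4x4, takes a point from camera to tool coordinates, whose origin is the TCP and whose axes are the flange's). Camera axes: x right, y up, looking along -z (the intrinsics and any distortion apply to the point x, -y, -z); pixel columns grow to the right and rows downward; lengths in m; the calibration is good to about 2 mm. A picture is of the moment at which its call begins: read the wrist's pose just before it. There is no depth.
- r.finish_job(): hands the job in; it is judged then, once.
The state is a dict: "clock": time; "q": joint angles; "qd": joint speeds; "joint_torque": joint torques, N m; "tool_pos": TCP position; "eef_rot": TCP orientation; "contact_force": force on the tool from outside, world axes, zero at the start; "moment": the same for the moment, N m; "opening": opening from 0.0 (shut) to 1.0 (fully open); "finger_force": force on a finger pad.
Only numpy, scipy, OpenCV 4.12 (cv2) and the standard library are available. Lean on these libraries where they do the work, as an engineer would, in place of code of your own. Each camera call takes 0.05 s, during which the arm holds its last target. There are 200 camera calls.

## Working session

There is one attempt and no reset: what is moved stays moved. The work goes in short steps, Python scripts to look and compute and a shell command to move; the robot and the scene stay as the last step left them, time stands still between calls to the robot, and variables do not carry over. Pictures are saved under pics/ and viewed, at most 10 in all, crops included, and the job is handed in when it is done.

```bash
mkdir -p pics; ls; cat > h.py <<'E'
import numpy as np, cv2
from plant import r, cams
from scipy.spatial.transform import Rotation as R
def snap(n):
    s=r.get_state(); d=cams.snapshot(n); K=np.array(d["camera_matrix"])
    if n=="wrist":
        T=np.eye(4);T[:3,:3]=R.from_quat(s["eef_rot"]).as_matrix();T[:3,3]=s["tool_pos"]
        W=T@np.array(d["tool_from_camera"])
    else: W=np.linalg.inv(np.array(d["camera_from_world"]))
    return d["img"],K,W,d
def ray(K,W,u,v):
    p=np.linalg.inv(K)@[u,v,1]; return W[:3,3],W[:3,:3]@[p[0],-p[1],-p[2]]
def onz(K,W,u,v,z):
    o,d=ray(K,W,u,v); return o+d*(z-o[2])/d[2]
def proj(K,W,P):
    p=np.linalg.inv(W)@np.append(P,1); q=K@[p[0],-p[1],-p[2]]; return q[:2]/q[2]
def save(img,n): cv2.imwrite("pics/"+n,img[...,::-1])
E
python3 - <<'E'
from h import *
a,K,W,d=snap("scene"); b,K2,W2,d2=snap("top")
print([k for k in d], W[:3,3],W2[:3,3],K2)
print(r.get_state())
print(r.pinch_z)
save(cv2.resize(a,(800,600)),"s0.png"); save(cv2.resize(b,(800,600)),"t0.png")
np.savez("t0.npz",a=a,b=b)
E
```

```text
pics
['img', 'camera_matrix', 'camera_from_world'] [0.02259815 0.8491065  0.72661227] [0.32159717 0.10242294 1.13833342] [[368.39275581   0.         255.04273444]
 [  0.         368.39275581 190.88740648]
 [  0.           0.           1.        ]]
{'clock': 0.1, 'q': array([ 1.15377952,  0.68989908, -0.1945385 ,  1.56616699,  0.15727806,
        0.90251658, -0.21511236]), 'qd': array([-0.00012799, -0.00169153, -0.00075777, -0.00017307,  0.00137749,
       -0.00139434,  0.0017727 ]), 'joint_torque': array([-2.73695507e-03, -5.28492343e+01, -1.27161764e+00, -1.53834987e+01,
       -5.25998615e-02,  1.97361907e-03,  7.48627622e-05]), 'tool_pos': array([ 0.27205453, -0.56208562,  0.23801081]), 'eef_rot': array([ 9.74696384e-01,  2.23531468e-01, -2.21411519e-04, -7.69320409e-04]), 'contact_force': array([-0.41567911, -0.5029067 , -0.23372219]), 'moment': array([ 0.00688551, -0.01659004, -0.02725034]), 'finger_force': 0.0, 'opening': 0.996840006238088}
0.0187
```

View pics/s0.png

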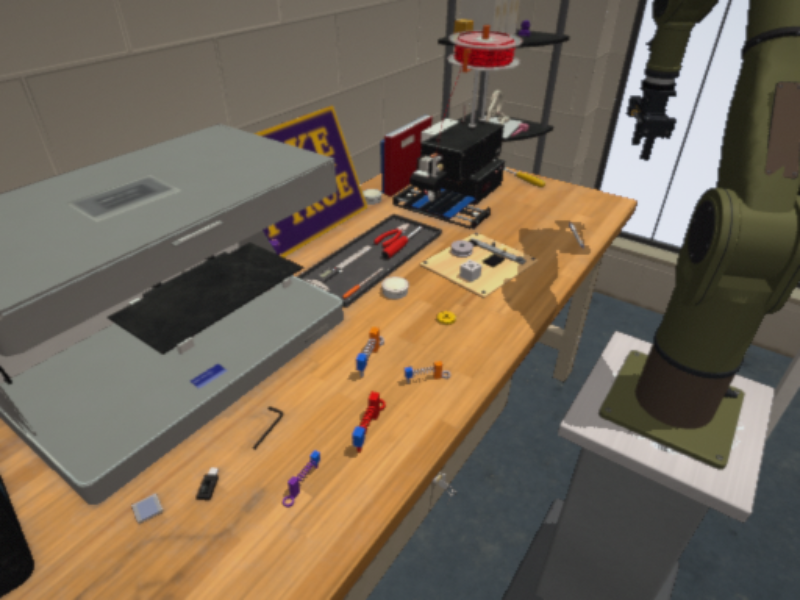

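View pics/t0.png

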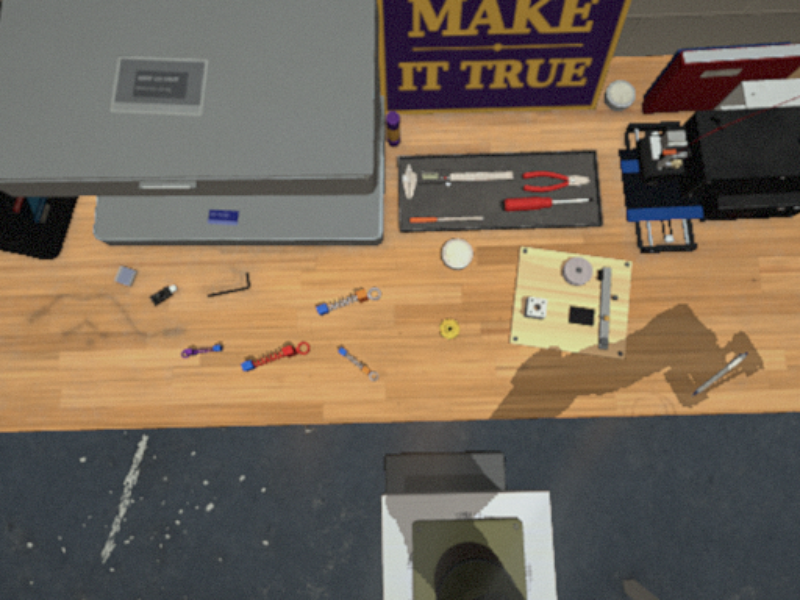

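The scene view shows the brake (board near 480,265), and the tin, gear and springs. The top view shows the wanted blue/orange spring with blue at (323,308), orange at (362,296) and its eye at (374,293), in 800x600 pixels. The smaller decoy is at (357,362), the hole at (536,307), the arm at (605,300), the tin at (457,253) and the gear at (449,328).

```bash
python3 - <<'E'
from h import *
b,K,W,d=snap("top"); f=512/800
for n,u,v,z in [("blue",323,308,.052),("orange",362,296,.052),("eye",374,293,.008),("hole",536,307,.04),("post",604,300,.028),("tin",457,253,.024),("gear",449,328,.011),("decoyblue",341,350,.03),("decoyeye",374,376,.01)]:
    print(n,onz(K,W,u*f,v*f,z).round(3))
hsv=cv2.cvtColor(b,cv2.COLOR_RGB2HSV)
for n,lo,hi in [("blue",(100,120,60),(125,255,255)),("orange",(3,170,120),(14,255,255))]:
    m=cv2.inRange(hsv,lo,hi); k,l,st,c=cv2.connectedComponentsWithStats(m)
    for i in range(1,k):
        if st[i,4]>8 and 180<c[i][0]<260 and 170<c[i][1]<250: print(n,st[i],c[i].round(1),onz(K,W,*c[i],.05).round(4))
print(W.round(3))
E
```

```text
blue [0.501 0.258 0.052]
orange [0.523 0.183 0.052]
eye [0.536 0.162 0.008]
hole [ 0.494 -0.151  0.04 ]
post [ 0.506 -0.287  0.028]
tin [ 0.61  -0.005  0.024]
gear [0.461 0.016 0.011]
decoyblue [0.422 0.227 0.03 ]
decoyeye [0.372 0.165 0.01 ]
blue [203 195   7   6  33] [206.  197.6] [0.5003 0.2607 0.05  ]
blue [217 223   4   4  12] [218.7 224.5] [0.4187 0.2234 0.05  ]
orange [228 186   7   7  20] [230.8 188.8] [0.5249 0.1862 0.05  ]
orange [191 219   7   8  16] [194.6 222.1] [0.4276 0.2947 0.05  ]
[[-0.025  0.984 -0.176  0.322]
 [-1.    -0.027 -0.01   0.102]
 [-0.015  0.176  0.984  1.138]
 [ 0.     0.     0.     1.   ]]
```

```bash
python3 -m pendant '[[-1,[45.5,-28,0],[0,0,0]],[-1,[45.5,-28,0],[0,0,0]],[-1,[45.5,-28,0],[0,0,0]],[-1,[45.5,-28,0],[0,0,0]],[-1,[45.5,-28,0],[0,0,0]],[-1,[45.5,-28,0],[0,0,0]],[-1,[45.5,-28,0],[0,0,0]],[-1,[45.5,-28,0],[0,0,0]]]' && python3 -m pendant '[[-1,[0,0,0],[0,0,-10]],[-1,[0,0,0],[0,0,-10]],[-1,[0,0,0],[0,0,-10]],[-1,[0,0,0],[0,0,-10]],[-1,[0,0,0],[0,0,-10]],[-1,[0,0,0],[0,0,-10]],[-1,[0,0,0],[0,0,-10]],[-1,[0,0,0],[0,0,0]]]' && python3 - <<'E'
from h import *
a,K,W,d=snap("wrist"); save(cv2.resize(a,(800,600)),"w0.png"); print(W.round(3),K.round(0)); np.savez("w0.npz",a=a,K=K,W=W)
s=r.get_state(); print(s["tool_pos"],R.from_quat(s["eef_rot"]).as_matrix().round(3),s["q"].round(2))
E
```

```text
clock: 1.15
tool_pos: [0.503, -0.2008, 0.2386]
eef_rot: [0.975, 0.223, -0.0, 0.0]
contact_force: [0.7, -1.1, -0.9]
opening: 0.998
finger_force: 0.0
clock: 2.15
tool_pos: [0.5021, -0.2024, 0.2385]
eef_rot: [0.671, 0.741, 0.0, -0.0]
contact_force: [0.4, -0.4, -0.5]
opening: 1.0
finger_force: 0.0
[[ 0.995 -0.095 -0.032  0.495]
 [ 0.1    0.948  0.303 -0.123]
 [ 0.001 -0.304  0.953  0.385]
 [ 0.     0.     0.     1.   ]] [[269.   0. 259.]
 [  0. 269. 194.]
 [  0.   0.   1.]]
[ 0.50215194 -0.20245481  0.23849993] [[-0.098  0.995 -0.   ]
 [ 0.995  0.098  0.   ]
 [ 0.    -0.    -1.   ]] [ 0.61  0.62 -0.51  1.81  0.4   0.82 -0.  ]
```

View pics/w0.png

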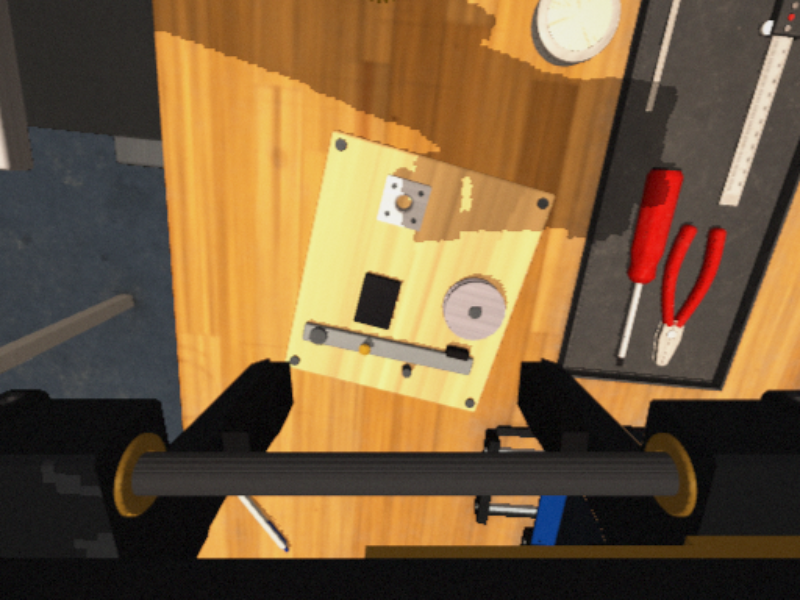

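The wrist view shows the hole at (404,202), the brass post head at (365,348), the rest pad at (378,300) and the drum at (475,308).

```bash
cat > brake.py <<'E'
from h import *
def refine(img,K,W,hole_uv,post_uv):
    hsv=cv2.cvtColor(img,cv2.COLOR_RGB2HSV); out=[]
    gray=cv2.cvtColor(img,cv2.COLOR_RGB2GRAY)
    u,v=map(int,post_uv); w=8
    m=cv2.inRange(hsv[v-w:v+w,u-w:u+w],(15,140,90),(30,255,255)); ys,xs=np.nonzero(m)
    p=(xs.mean()+u-w,ys.mean()+v-w); out.append(("post",len(xs),p,onz(K,W,*p,.0265)))
    u,v=map(int,hole_uv); w=9
    sub=hsv[v-w:v+w,u-w:u+w]; 
    m=cv2.inRange(sub,(5,60,0),(35,255,255))|cv2.inRange(sub,(0,0,0),(180,255,90)); k,l,st,c=cv2.connectedComponentsWithStats(m)
    for i in range(1,k):
        p=c[i]+[u-w,v-w]; out.append(("hole",st[i],p,onz(K,W,*p,.04)))
    return out
E
python3 - <<'E'
from brake import *
z=np.load("w0.npz"); a,K,W=z["a"],z["K"],z["W"]
f=.64
for o in refine(a,K,W,(404*f,202*f),(365*f,348*f)): print(o)
h=onz(K,W,404*f,202*f,.04);p=onz(K,W,365*f,348*f,.0265);d=p-h
print(h,p,np.hypot(*d[:2]),np.degrees(np.arctan2(d[1],d[0])))
for n,c,zz in[("drum",(475,308),.029),("pad",(378,300),.016),("c1",(341,145),.008),("c2",(543,203),.008),("c3",(295,360),.008),("c4",(470,403),.008)]: print(n,onz(K,W,c[0]*f,c[1]*f,zz))
E
```

```text
('post', 44, (np.float64(233.3409090909091), np.float64(222.6590909090909)), array([ 0.47424856, -0.28447485,  0.0265    ]))
('hole', array([ 4,  5, 11, 10, 79], dtype=int32), array([258.25316456, 128.97468354]), array([ 0.49686733, -0.14854928,  0.04      ]))
[ 0.49728508 -0.14888047  0.04      ] [ 0.47462788 -0.28453304  0.0265    ] 0.1375317033429408 -99.48222629349387
drum [ 0.56946777 -0.23499089  0.029     ]
pad [ 0.48247071 -0.24030104  0.016     ]
c1 [ 0.44029658 -0.11016261  0.008     ]
c2 [ 0.61840892 -0.13995763  0.008     ]
c3 [ 0.40613669 -0.31249625  0.008     ]
c4 [ 0.58418045 -0.34291419  0.008     ]
```

```bash
python3 -m pendant '[[-1,[53,6.6,0],[0,0,0]],[-1,[53,6.6,0],[0,0,0]],[-1,[53,6.6,0],[0,0,0]],[-1,[53,6.6,0],[0,0,0]],[-1,[53,6.6,0],[0,0,0]],[-1,[53,6.6,0],[0,0,0]],[-1,[53,6.6,0],[0,0,-6]],[-1,[0,0,0],[0,0,-6]]]' && python3 -m pendant '[[-1,[0,0,0],[0,0,0]]]' && python3 - <<'E'
from h import *
a,K,W,d=snap("wrist"); save(cv2.resize(a,(800,600)),"w1.png"); np.savez("w1.npz",a=a,K=K,W=W)
hsv=cv2.cvtColor(a,cv2.COLOR_RGB2HSV)
for n,lo,hi in [("blue",(100,120,60),(125,255,255)),("orange",(3,170,120),(14,255,255))]:
    m=cv2.inRange(hsv,lo,hi); k,l,st,c=cv2.connectedComponentsWithStats(m)
    for i in range(1,k):
        if st[i,4]>30: print(n,st[i],c[i].round(1),onz(K,W,*c[i],.05).round(4))
s=r.get_state(); print(s["tool_pos"],R.from_quat(s["eef_rot"]).as_matrix().round(3),s["q"].round(2))
E
```

```text
clock: 3.2
tool_pos: [0.5099, 0.1779, 0.2392]
eef_rot: [0.585, 0.811, 0.002, -0.001]
contact_force: [0.5, -0.6, -0.0]
opening: 1.003
finger_force: 0.0
clock: 3.32
tool_pos: [0.5104, 0.1718, 0.2385]
eef_rot: [0.59, 0.807, -0.0, -0.0]
contact_force: [0.2, -0.8, -0.6]
opening: 1.003
finger_force: 0.0
blue [270  89  13  18 229] [276.   97.5] [0.5029 0.2643 0.05  ]
blue [197 101  15  13 117] [204.1 106.7] [0.4252 0.2287 0.05  ]
orange [219   0  13  58  91] [222.5  29.4] [0.4247 0.3127 0.05  ]
orange [234  32  10  26  44] [239.8  44.7] [0.4469 0.3042 0.05  ]
orange [226  39  14  15  49] [232.9  46.4] [0.4401 0.3003 0.05  ]
orange [269 155  15  20 226] [276.8 164.8] [0.5297 0.1888 0.05  ]
orange [226 187  18  16  84] [234.7 195.8] [0.4906 0.1332 0.05  ]
[0.5105747  0.17089802 0.23850962] [[-0.302  0.953 -0.   ]
 [ 0.953  0.302 -0.001]
 [-0.001 -0.001 -1.   ]] [-0.08  0.62 -0.53  1.82  0.41  0.82 -0.52]
```

View pics/w1.png

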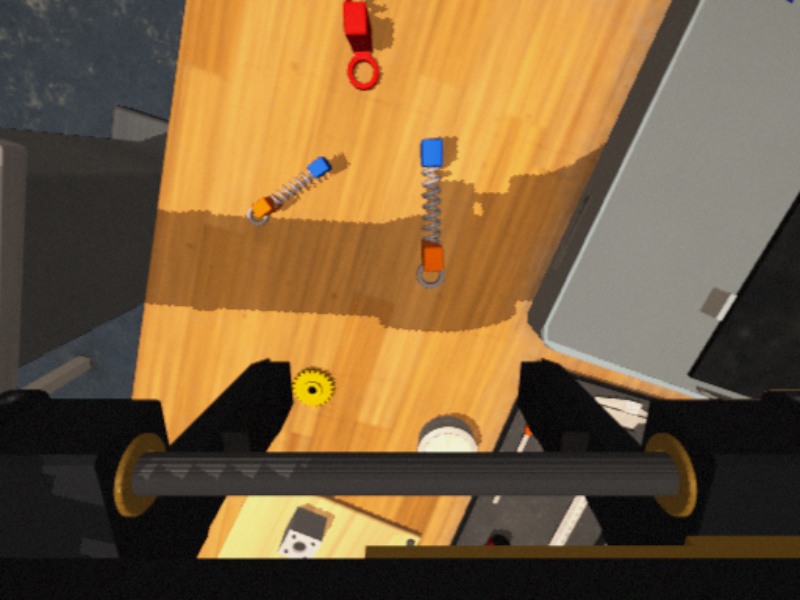

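The wrist view shows the wanted spring lying along the picture's vertical: blue at (432,152), orange (432,257), eye (430,275). The decoy is at left (290,190), and the grey case edge at right runs from (535,320) up to (690,0). I'll check the case's height and position before descending.

```bash
python3 - <<'E'
from h import *
z=np.load("t0.npz"); a,K,W,_=snap("scene"); b,K2,W2,_=snap("top"); f=.64
w=np.load("w1.npz")
def tri(r1,r2):
    (o,d),(p,e)=r1,r2; d/=np.linalg.norm(d);e/=np.linalg.norm(e)
    A=np.stack([d,-e],1); t=np.linalg.lstsq(A,p-o,rcond=None)[0]; return (o+t[0]*d+p+t[1]*e)/2, np.linalg.norm(o+t[0]*d-p-t[1]*e)
print(tri(ray(K,W,342*f,300*f),ray(K2,W2,383*f,240*f)))
for z in(0,.05,.09): print(onz(K2,W2,383*f,240*f,z),onz(w["K"],w["W"],537*f,325*f,z),onz(w["K"],w["W"],610*f,160*f,z))
# spring ends by triangulating top & wrist
for u,t in [((276,97),(206,197.6)),((276.8,166.5),(230.8,188.8))]: print(tri(ray(w["K"],w["W"],*u),ray(K2,W2,*t)))
E
```

```text
(array([0.6379486 , 0.14340042, 0.0505166 ]), np.float64(0.010623571556233823))
[0.64759773 0.14253377 0.        ] [0.65497033 0.14781686 0.        ] [0.65473171 0.30797624 0.        ]
[0.63327852 0.14077194 0.05      ] [0.63310731 0.16081558 0.05      ] [0.63289972 0.30014808 0.05      ]
[0.62182316 0.13936249 0.09      ] [0.6156169  0.17121456 0.09      ] [0.61543413 0.29388555 0.09      ]
(array([0.50459349, 0.26568754, 0.02070314]), np.float64(0.0015472825731357672))
(array([0.52885785, 0.1861235 , 0.04282241]), np.float64(0.00500073264204334))
```

```bash
python3 -m pendant '[[0,[45,10,10],[0,0,0]],[0,[45.5,10,30],[0,0,-1.5]],[0,[0,0,50],[0,0,0]],[0,[0,0,40],[0,0,0]],[0,[0,0,20],[0,0,0]],[0,[0,0,0],[0,0,0]],[0,[0,0,0],[0,0,0]]]' && python3 - <<'E'
from h import *
a,K,W,d=snap("wrist"); save(cv2.resize(a,(800,600)),"w2.png"); np.savez("w2.npz",a=a,K=K,W=W)
s=r.get_state(); print(s["tool_pos"],R.from_quat(s["eef_rot"]).as_matrix().round(3))
hsv=cv2.cvtColor(a,cv2.COLOR_RGB2HSV)
for n,lo,hi in [("blue",(100,120,60),(125,255,255)),("orange",(3,170,120),(14,255,255))]:
    m=cv2.inRange(hsv,lo,hi); k,l,st,c=cv2.connectedComponentsWithStats(m)
    for i in range(1,k):
        if st[i,4]>80: print(n,st[i],c[i].round(1),onz(K,W,*c[i],.052).round(4))
print(proj(K,W,s["tool_pos"]),proj(K,W,[.5025,.264,.052]))
E
```

```text
clock: 4.35
tool_pos: [0.5027, 0.2637, 0.0896]
eef_rot: [0.579, 0.815, 0.001, 0.0]
contact_force: [-0.1, 1.2, 1.0]
opening: 0.5
finger_force: 0.0
[0.50286631 0.26382178 0.08988383] [[-0.33   0.944  0.002]
 [ 0.944  0.33   0.001]
 [ 0.     0.002 -1.   ]]
blue [248 196  21  35 685] [258.1 213.6] [0.5013 0.2687 0.052 ]
blue [137 205  28  25 365] [150.9 217. ] [0.4278 0.2403 0.052 ]
orange [164  47  15  62 108] [169.3  76.1] [0.4181 0.338  0.052 ]
orange [176  69  37  72 117] [199.5  98.7] [0.4396 0.3314 0.052 ]
orange [392  91  49  93 461] [416.5 132.9] [0.5822 0.3584 0.052 ]
orange [ 83 228  35  33 353] [ 97.8 247.3] [0.3949 0.2024 0.052 ]
[257.82431033 245.03637547] [257.47869091 219.72739393]
```

View pics/w2.png

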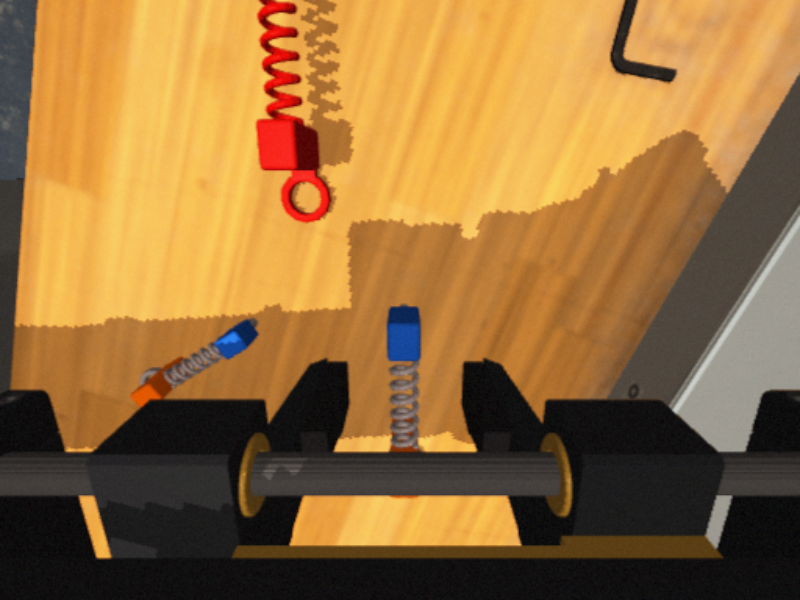

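The fingers straddle the blue block, whose top face centre is at (404,340), in line with the spring. It is about 1 mm further along tool x.

```bash
python3 -m pendant '[[0,[1,0,30],[0,0,0]],[0,[0,0,31],[0,0,0]],[0,[0,0,0],[0,0,0]],[1,[0,0,0],[0,0,0]],[1,[0,0,0],[0,0,0]],[1,[0,0,0],[0,0,0]],[1,[0,0,0],[0,0,0]],[1,[0,0,0],[0,0,0]]]' 45 && python3 -m pendant '[[1,[0,0,-10],[0,0,0]],[1,[0,0,-40],[0,0,0]],[1,[0,0,-50],[0,0,0]],[1,[0,0,0],[0,0,0]],[1,[0,0,0],[0,0,0]]]' && python3 - <<'E'
from h import *
a,K,W,d=snap("wrist"); np.savez("w3.npz",a=a,K=K,W=W)
s=r.get_state(); print(s["tool_pos"],R.from_quat(s["eef_rot"]).as_matrix().round(3),s["opening"])
b,K2,W2,_=snap("scene"); save(np.hstack([cv2.resize(a[120:320,130:390],(520,400)),cv2.resize(b[150:270,180:320],(280,240))[:240].repeat(1,0) if 0 else cv2.copyMakeBorder(cv2.resize(b[150:270,180:320],(280,240)),0,160,0,0,cv2.BORDER_CONSTANT)]),"w3.png")
E
```

```text
clock: 5.4
tool_pos: [0.5022, 0.265, 0.0284]
eef_rot: [0.578, 0.816, 0.001, 0.0]
contact_force: [1.3, 0.2, 5.0]
opening: 0.175
finger_force: 45.0
clock: 6.02
tool_pos: [0.5011, 0.2638, 0.1272]
eef_rot: [0.578, 0.816, -0.001, -0.0]
contact_force: [-0.4, 0.9, -2.5]
opening: 0.177
finger_force: 45.0
[0.50075159 0.26365397 0.12657347] [[-0.331  0.944 -0.002]
 [ 0.944  0.331 -0.002]
 [-0.001 -0.003 -1.   ]] 0.1776040873021134
```

View pics/w3.png

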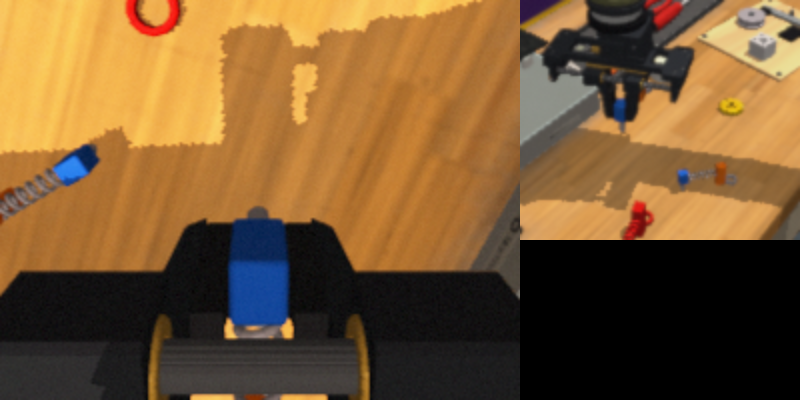

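Gripped: the opening matches 16 mm, and the block's top face spans about rows 251–282 in full-image pixels, with the pin tip visible just above the block. Next I compute the pin's offset in the tool frame.

```bash
cat > pin.py <<'E'
from h import *
def off(npz,ht=.0236):
    z=np.load(npz); a,K=z["a"],z["K"]; d=cams.snapshot("wrist"); C=np.array(d["tool_from_camera"])
    # plane in tool frame: tool z=-ht
    def pt(u,v,h):
        o,dr=ray(K,C,u,v); return o+dr*(-h-o[2])/dr[2]
    return a,K,C,pt
E
python3 - <<'E'
from pin import *
a,K,C,pt=off("w3.npz")
hsv=cv2.cvtColor(a,cv2.COLOR_RGB2HSV)
m=cv2.inRange(hsv,(100,120,30),(125,255,255))[:, 240:280]
print(np.nonzero(m[:,18])[0][[0,-1]]); print(hsv[222:290:2,258,2])
print(hsv[205:230:1,258])
for v in(251,252,282,283): print(v,pt(259,v,.0236)[:2]*1e3)
for v in(230,231): print(v,pt(259,v,-.0044)[:2]*1e3) 
u=np.nonzero(m[265])[0]+240; print(u[0],u[-1],pt(u[0],265,.0236)[:2]*1e3,pt(u[-1]+1,265,.0236)[:2]*1e3)
for v in(223,224,228): print("tip",v,pt(259,v,-.0284)[:2]*1e3)
print(C.round(4))
E
```

```text
[229 281]
[170  83  80  79  85  86  84  82  85  88  84  83  87  85 110 149 158 157
 156 155 159 156 154 157 155 154 154 154 155 154 126 186 118 160]
[[ 15 181 178]
 [ 15 174 180]
 [ 16 176 178]
 [ 15 178 179]
 [ 15 180 180]
 [ 15 179 178]
 [ 15 174 182]
 [ 16 177 179]
 [ 16 181 179]
 [ 15 175 182]
 [ 16 184 180]
 [ 15 178 179]
 [ 15 178 175]
 [ 15 170 176]
 [ 15 181 172]
 [ 15 176 175]
 [ 15 169 174]
 [ 16 179 170]
 [ 13 110 109]
 [ 11  43  83]
 [  9  46  78]
 [ 13  45  80]
 [  6  44  81]
 [  6  45  79]
 [112 126  83]]
251 [9.41422556 0.83063999]
252 [8.83604426 0.83103425]
282 [-9.22507855  0.84334985]
283 [-9.85198953  0.84377733]
230 [7.8895234  0.88099155]
231 [7.21579122 0.88145096]
244 274 [ 1.18602254 -6.9875833 ] [1.17921256 9.18353697]
tip 223 [1.87494397 0.92736013]
tip 224 [1.10717059 0.92788366]
tip 228 [-1.98299045  0.92999079]
[[ 7.000e-04  9.522e-01  3.055e-01  7.950e-02]
 [ 1.000e+00 -1.000e-04 -1.800e-03  6.000e-04]
 [-1.700e-03  3.055e-01 -9.522e-01 -1.460e-01]
 [ 0.000e+00  0.000e+00  0.000e+00  1.000e+00]]
```

```bash
python3 -m pendant '[[1,[-48.5,-17.5,0],[0,0,0]],[1,[-48.5,-17.5,0],[0,0,0]],[1,[-48.5,-17.5,0],[0,0,0]],[1,[-48.5,-17.5,0],[0,0,0]],[1,[-48.5,-17.5,0],[0,0,0]],[1,[-48.5,-17.5,0],[0,0,0]],[1,[-48.5,-17.5,0],[0,0,0]],[1,[-48.5,-17.5,0],[0,0,0]]]' && python3 -m pendant '[[1,[0,0,0],[0,0,9.6]],[1,[0,0,0],[0,0,9.6]],[1,[0,0,13],[0,0,9.6]],[1,[0,0,13],[0,0,0]],[1,[0,0,0],[0,0,0]],[1,[0,0,0],[0,0,0]]]' && python3 - <<'E'
from h import *
a,K,W,d=snap("wrist"); np.savez("w4.npz",a=a,K=K,W=W)
s=r.get_state(); print(s["tool_pos"],R.from_quat(s["eef_rot"]).as_matrix().round(3),s["opening"])
save(cv2.resize(a[140:320,140:380],(800,600)),"w4.png")
E
```

```text
clock: 7.18
tool_pos: [0.4972, -0.1493, 0.1267]
eef_rot: [0.578, 0.816, -0.0, -0.001]
contact_force: [1.4, -0.4, -0.5]
opening: 0.178
finger_force: 45.0
clock: 7.92
tool_pos: [0.4979, -0.1477, 0.1015]
eef_rot: [0.763, 0.647, -0.0, -0.0]
contact_force: [0.6, 0.1, -1.1]
opening: 0.182
finger_force: 45.0
[ 0.49808924 -0.14776821  0.10175822] [[ 0.163  0.987  0.   ]
 [ 0.987 -0.163  0.   ]
 [ 0.     0.    -1.   ]] 0.17728484129996722
```

View pics/w4.png

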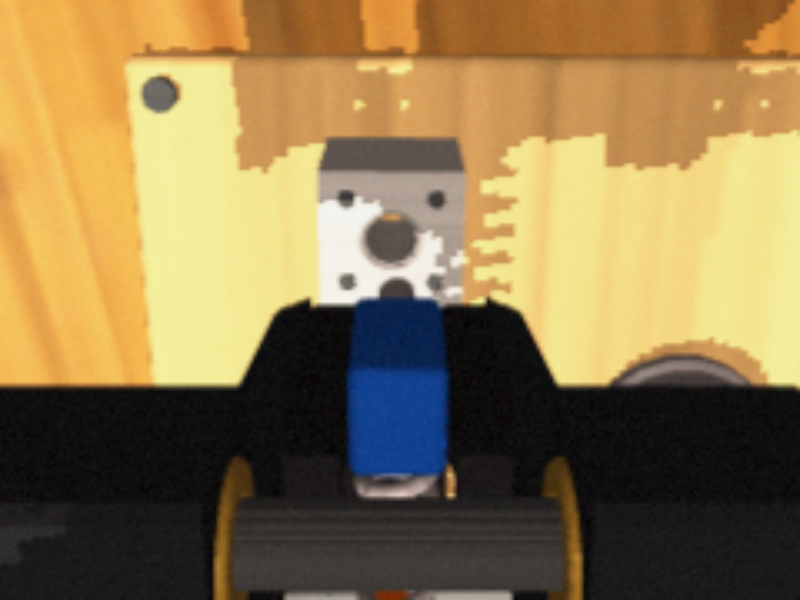

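The crop shows the hole at (391,240), with the screw-hole pattern centred on it, i.e. full image (257.4,212). The pin tip is at (397,285) just above the blue block, and the board edges align with the tool.

```bash
python3 - <<'E'
from h import *
z=np.load("w4.npz"); K,W=z["K"],z["W"]; s=r.get_state(); T=R.from_quat(s["eef_rot"]).as_matrix()
for uv in [(257.4,212)]:
    h=onz(K,W,*uv,.04); print(h,T.T@(h-s["tool_pos"])*1e3)
# pin tip: predict silhouette for candidate tool offset
for ox in(-2,-1,0,1):
    # front of pin at 3 mm above tip, and tip
    p=s["tool_pos"]+T@np.array([ox*1e-3+.0037,0,.0284-.0025]); print(ox,((proj(K,W,p)-140)/.3).round(1))
E
```

```text
[ 0.49693754 -0.15006053  0.04      ] [-2.46550807 -0.77008604 61.75749127]
-2 [394.2 284.9]
-1 [394.2 280.5]
0 [394.2 276.1]
1 [394.2 271.7]
```

```bash
python3 -m pendant '[[1,[-2.1,-1.3,15],[0,0,0]],[1,[0,0,12],[0,0,0]],[1,[0,0,7],[0,0,0]],[1,[0,0,4],[0,0,0]],[1,[0,0,4],[0,0,0]],[1,[0,0,0],[0,0,0]],[1,[0,0,0],[0,0,0]]]'; python3 - <<'E'
from h import *
s=r.get_state(); print(s["tool_pos"],s["contact_force"],s["moment"])
E
```

```text
clock: 8.85
tool_pos: [0.4965, -0.1497, 0.0599]
eef_rot: [0.763, 0.646, 0.0, 0.0]
contact_force: [0.3, 1.1, -1.4]
opening: 0.177
finger_force: 45.0
[ 0.49648435 -0.14971789  0.0599031 ] [ 0.25214631  1.07882986 -1.43847609] [ 0.10720037 -0.09684176 -0.00764148]
```

Pin is 8 mm in without contact force, so I continue down.

```bash
python3 -m pendant '[[1,[0,0,5],[0,0,0]],[1,[0,0,5],[0,0,0]],[1,[0,0,3],[0,0,0]],[1,[0,0,1],[0,0,0]],[1,[0,0,0],[0,0,0]],[1,[0,0,0],[0,0,0]]]'
```

```text
clock: 9.6
tool_pos: [0.4964, -0.1497, 0.0458]
eef_rot: [0.763, 0.646, 0.0, 0.0]
contact_force: [-0.2, -0.1, -1.3]
opening: 0.171
finger_force: 45.0
```

```bash
python3 -m pendant '[[0,[0,0,0],[0,0,0]],[0,[0,0,0],[0,0,0]],[0,[0,0,0],[0,0,0]],[0,[0,0,-30],[0,0,0]],[0,[-10,0,-60],[0,0,0]],[0,[-40,0,-60],[0,0,0]],[0,[0,0,-40],[0,0,0]],[0,[0,0,0],[0,0,0]]]' && python3 -m pendant '[[0,[0,0,0],[0,0,0]]]' && python3 - <<'E'
from h import *
a,K,W,d=snap("wrist"); np.savez("w5.npz",a=a,K=K,W=W)
s=r.get_state(); print(s["tool_pos"],R.from_quat(s["eef_rot"]).as_matrix().round(3),s["opening"])
save(cv2.resize(a[90:270,140:380],(800,600)),"w5.png")
E
```

```text
clock: 10.6
tool_pos: [0.4907, -0.1946, 0.2307]
eef_rot: [0.764, 0.646, 0.002, 0.003]
contact_force: [-0.2, -0.1, -0.4]
opening: 0.504
finger_force: 0.0
clock: 10.72
tool_pos: [0.4883, -0.1936, 0.2272]
eef_rot: [0.763, 0.646, -0.0, -0.0]
contact_force: [0.7, -0.5, -0.4]
opening: 0.499
finger_force: 0.0
[ 0.48810083 -0.19343914  0.22667938] [[ 0.164  0.986 -0.002]
 [ 0.986 -0.164  0.   ]
 [ 0.    -0.002 -1.   ]] 0.49706824564009283
```

View pics/w5.png

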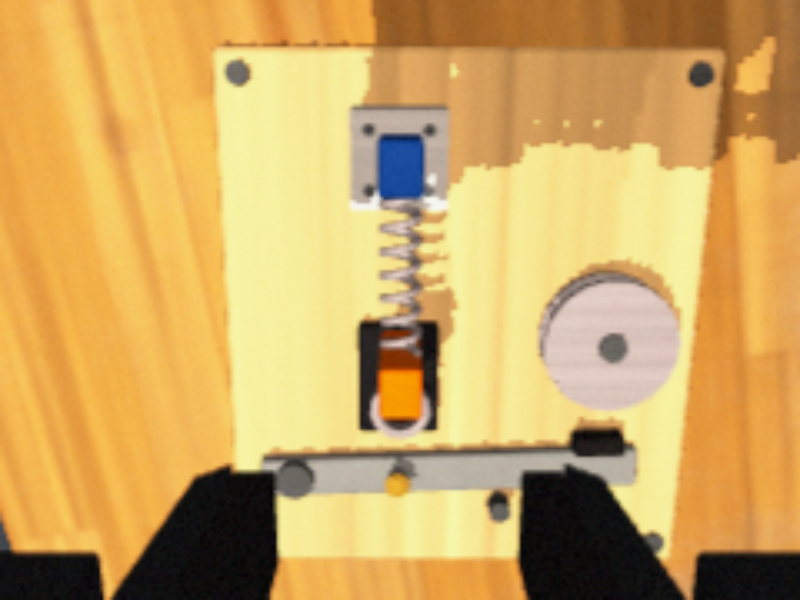

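The spring rests on the brake: blue block on the aluminium at (402,166), orange top face at (401,394), eye around (400,410), brass post head at (398,484). I'll convert these to distances.

```bash
python3 - <<'E'
from h import *
z=np.load("w5.npz"); K,W,a=z["K"],z["W"],z["a"]; s=r.get_state(); T=R.from_quat(s["eef_rot"]).as_matrix()
hsv=cv2.cvtColor(a,cv2.COLOR_RGB2HSV)
m=cv2.inRange(hsv[225:245,250:270],(18,150,100),(30,255,255)); ys,xs=np.nonzero(m); pc=(xs.mean()+250.5,ys.mean()+225.5); print(pc,len(xs))
f=lambda u,v:(140+u*.3,90+v*.3)
for n,uv,h in [("blue",f(402,167),.068),("orange",f(401,394),.068),("eye",f(400,411),.024),("post",pc,.0265),("alblk",f(399.5,156),.04)]:
    p=onz(K,W,*uv,h); print(n,p.round(4),(T.T@(p-s["tool_pos"])*1e3).round(1))
E
```

```text
(np.float64(259.2435897435897), np.float64(235.52564102564102)) 39
blue [ 0.4982 -0.1496  0.068 ] [ 44.9   3.1 158.7]
orange [ 0.4847 -0.2299  0.068 ] [-36.5   3.  158.7]
eye [ 0.4805 -0.2539  0.024 ] [-60.9   2.9 202.7]
post [ 0.4741 -0.2862  0.0265] [-93.8   1.9 200.2]
alblk [ 0.4976 -0.1487  0.04  ] [ 45.6   2.5 186.7]
```

```bash
python3 -m pendant '[[0,[-36.5,2.2,20],[0,0,0]],[0,[0,0,60],[0,0,0]],[0,[0,0,55],[0,0,0]],[0,[0,0,30],[0,0,0]],[0,[0,0,20],[0,0,0]],[0,[0,0,8],[0,0,0]],[0,[0,0,0],[0,0,0]],[0,[0,0,0],[0,0,0]]]' && python3 -m pendant '[[1,[0,0,0],[0,0,0]],[1,[0,0,0],[0,0,0]],[1,[0,0,0],[0,0,0]],[1,[0,0,0],[0,0,0]],[1,[0,0,0],[0,0,0]]]' 55
```

```text
clock: 11.78
tool_pos: [0.4856, -0.2302, 0.0353]
eef_rot: [0.763, 0.646, 0.0, 0.0]
contact_force: [-0.3, -0.3, 0.8]
opening: 0.506
finger_force: 0.0
clock: 12.4
tool_pos: [0.4848, -0.2303, 0.035]
eef_rot: [0.763, 0.646, -0.0, 0.0]
contact_force: [-2.3, -0.2, 6.6]
opening: 0.177
finger_force: 55.0
```

```bash
python3 -m pendant '[[1,[0,0,-5],[0,0,0]],[1,[0,0,-5],[0,0,0]],[1,[0,0,-5],[0,0,0]],[1,[0,0,0],[0,0,0]],[1,[-6,0,0],[0,0,0]],[1,[-6,0,0],[0,0,0]],[1,[0,0,0],[0,0,0]],[1,[0,0,0],[0,0,0]]]' && python3 - <<'E'
from h import *
a,K,W,d=snap("wrist"); np.savez("w6.npz",a=a,K=K,W=W)
s=r.get_state(); print(s["tool_pos"],R.from_quat(s["eef_rot"]).as_matrix().round(3),s["opening"],s["contact_force"],s["moment"])
b,K2,W2,_=snap("scene"); np.savez("s6.npz",a=b,K=K2,W=W2)
u,v=proj(K2,W2,[.485,-.2,.04]).astype(int); print(u,v)
save(np.hstack([cv2.resize(a[90:290,140:380],(480,400)),cv2.resize(b[v-50:v+50,u-40:u+40],(320,400),interpolation=cv2.INTER_CUBIC)]),"w6.png")
E
```

```text
clock: 13.4
tool_pos: [0.4833, -0.2412, 0.0496]
eef_rot: [0.763, 0.647, 0.0, -0.0]
contact_force: [-0.3, 3.8, -1.4]
opening: 0.18
finger_force: 55.0
[ 0.4832667  -0.24125479  0.04964589] [[ 0.164  0.986  0.   ]
 [ 0.986 -0.164  0.001]
 [ 0.001 -0.    -1.   ]] 0.17643846166070767 [-0.06447441  4.46608747 -2.02966447] [ 0.79882898 -0.13878874  0.04902217]
309 164
```

View pics/w6.png

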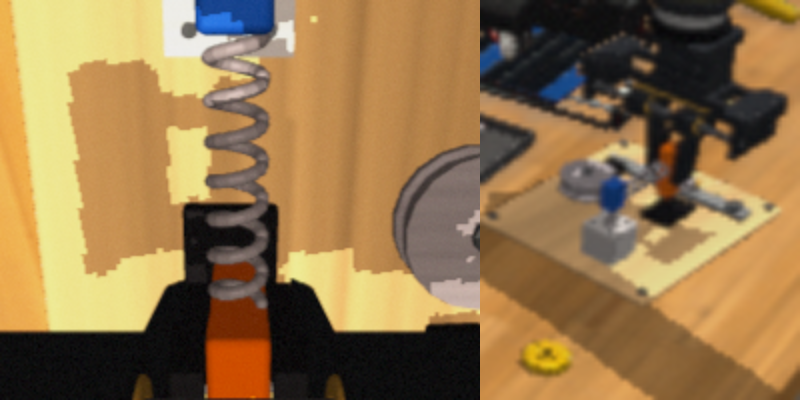

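The crops show the spring stretching straight and the blue block lifted with its pin still in the aluminium block. The pull of 4.5 N matches the stretch. I carry on stretching.

```bash
python3 -m pendant '[[1,[-6,-0.5,0],[0,0,0]],[1,[-6,-0.5,0],[0,0,0]],[1,[-6,-0.5,0],[0,0,0]],[1,[-5.5,0,0],[0,0,0]],[1,[0,0,0],[0,0,0]],[1,[0,0,0],[0,0,0]]]' && python3 - <<'E'
from h import *
s=r.get_state(); T=R.from_quat(s["eef_rot"]).as_matrix()
print(s["tool_pos"],s["contact_force"],s["moment"],T.T@(np.array([.4781,-.2634,0])-s["tool_pos"])*1e3)
b,K2,W2,_=snap("scene"); np.savez("s7.npz",a=b,K=K2,W=W2)
u,v=309,164
save(cv2.resize(b[v-40:v+35,u-40:u+60],(800,600),interpolation=cv2.INTER_CUBIC),"s7.png")
E
```

```text
clock: 14.25
tool_pos: [0.4789, -0.2626, 0.0496]
eef_rot: [0.763, 0.647, 0.002, -0.001]
contact_force: [1.7, 9.1, -3.1]
opening: 0.173
finger_force: 55.0
[ 0.47894225 -0.26257159  0.04959969] [ 1.69653518  9.11499447 -3.111285  ] [ 1.71426559 -0.48998046 -0.05246995] [-1.14078851 -0.77226004 49.5946287 ]
```

View pics/s7.png

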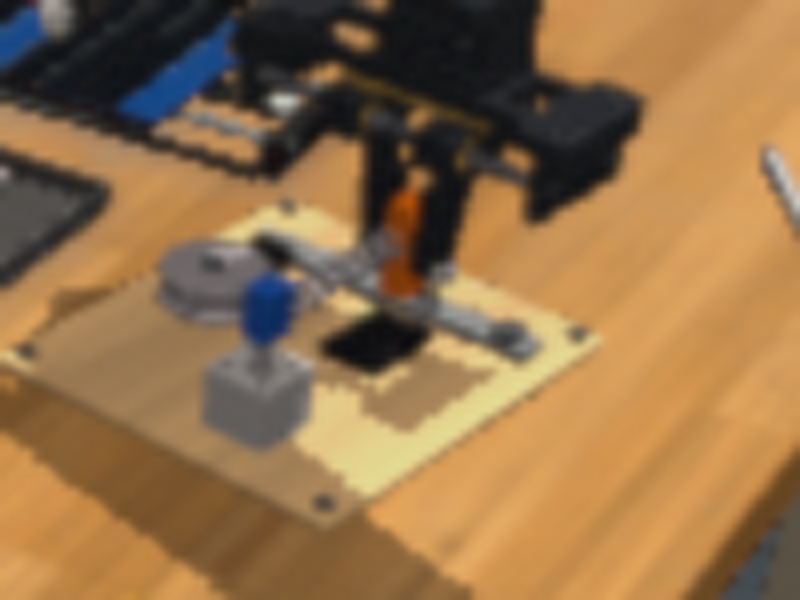

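The pin is still in the hole (blue block just above the aluminium), and the orange end is at the arm over the post. Now a small correction, then lowering with a force check.

```bash
python3 -m pendant '[[1,[-1.2,-0.8,0],[0,0,0]],[1,[0,0,2],[0,0,0]],[1,[0,0,2],[0,0,0]],[1,[0,0,2],[0,0,0]],[1,[0,0,0],[0,0,0]],[1,[0,0,0],[0,0,0]]]'
```

```text
clock: 15.05
tool_pos: [0.4782, -0.2634, 0.0442]
eef_rot: [0.762, 0.647, 0.002, -0.0]
contact_force: [2.2, 8.5, 2.3]
opening: 0.174
finger_force: 55.0
```

```bash
python3 -m pendant '[[1,[0,0,1.5],[0,0,0]],[1,[0,0,1.5],[0,0,0]],[1,[0,0,0],[0,0,0]],[1,[0,0,0],[0,0,0]]]'
```

```text
clock: 15.55
tool_pos: [0.4781, -0.2635, 0.0412]
eef_rot: [0.762, 0.647, 0.002, -0.0]
contact_force: [1.5, 8.1, 3.1]
opening: 0.179
finger_force: 55.0
```

```bash
python3 -m pendant '[[1,[0,0,2],[0,0,0]],[1,[0,0,2],[0,0,0]],[1,[0,0,1.5],[0,0,0]],[1,[0,0,0],[0,0,0]],[1,[0,0,0],[0,0,0]]]' && python3 - <<'E'
from h import *
s=r.get_state(); print(s["contact_force"],s["moment"])
b,K2,W2,_=snap("scene")
u,v=309,164
save(cv2.resize(b[v-20:v+25,u-15:u+45],(800,600),interpolation=cv2.INTER_CUBIC),"s8.png")
E
```

```text
clock: 16.18
tool_pos: [0.4781, -0.2638, 0.0373]
eef_rot: [0.762, 0.647, 0.002, 0.0]
contact_force: [-1.5, 9.9, 18.3]
opening: 0.174
finger_force: 55.0
[-1.52553871  9.89011615 18.33642644] [2.06300398 0.39304462 0.12056771]
```

View pics/s8.png

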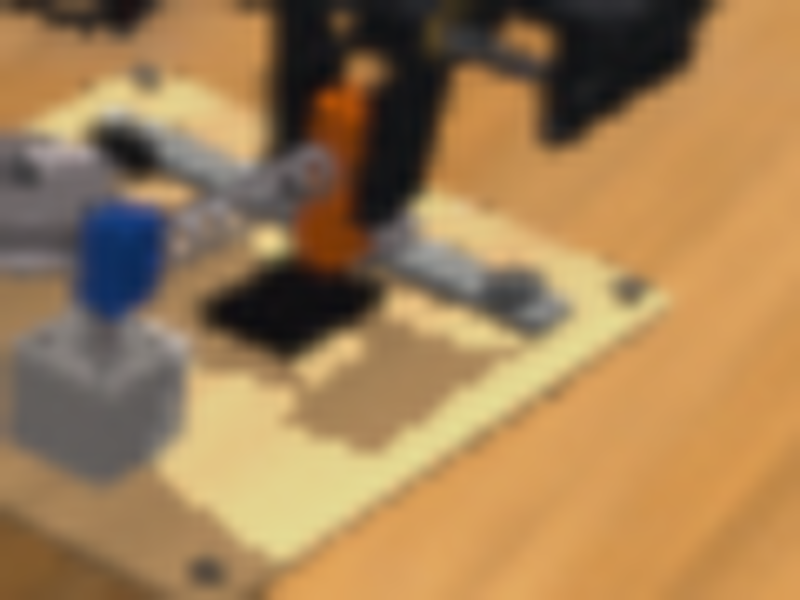

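The eye end is down on the arm (18 N push, orange end 2 mm from its rest height). The blue end sits about 10 mm high, so the spring is tilted roughly 4° in the grip. I'll level it and ease the pull onto the post before letting go.

```bash
python3 -m pendant '[[1,[2,0,-0.5],[0,0,0]],[1,[2,0,0],[0,-1,0]],[1,[2,0,0.4],[0,-1,0]],[1,[1,0,0.4],[0,-1,0]],[1,[0,0,0],[0,0,0]],[1,[0,0,0],[0,0,0]]]' && python3 - <<'E'
from h import *
s=r.get_state(); print(s["contact_force"],s["moment"])
E
```

```text
clock: 16.98
tool_pos: [0.4794, -0.2575, 0.036]
eef_rot: [0.762, 0.647, -0.018, 0.017]
contact_force: [0.2, 7.1, 9.5]
opening: 0.178
finger_force: 55.0
[0.23412777 7.12529184 9.4862021 ] [ 1.7235543  -0.02981765  0.08623587]
```

```bash
python3 -m pendant '[[1,[2,0,0],[0,-0.5,0]],[1,[2,0,0],[0,0,0]],[1,[2,0,0],[0,0,0]],[1,[0,0,0],[0,0,0]],[1,[0,0,0],[0,0,0]]]' && python3 - <<'E'
from h import *
s=r.get_state(); print(s["contact_force"],s["moment"])
w=snap("top")
b,K,W,_=snap("scene"); np.savez("s9.npz",a=b,K=K,W=W)
hsv=cv2.cvtColor(b,cv2.COLOR_RGB2HSV)
m=cv2.inRange(hsv[140:190,290:350],(100,120,40),(125,255,255)); ys,xs=np.nonzero(m); print("blue px",xs.min()+290,xs.max()+290,ys.min()+140,ys.max()+140,len(xs),xs.mean()+290,ys.mean()+140)
for h in(0,5,10,15): print(h,proj(K,W,[.4975,-.1500,.054+h/1e3]).round(1),proj(K,W,[.4975,-.1500,.040+h/1e3]).round(1))
E
```

```text
clock: 17.6
tool_pos: [0.4793, -0.2551, 0.0355]
eef_rot: [0.763, 0.646, -0.024, 0.021]
contact_force: [-0.5, 1.4, 6.5]
opening: 0.177
finger_force: 55.0
[-0.50357208  1.43179282  6.5230156 ] [0.44993484 0.03028446 0.0692175 ]
blue px 300 305 161 169 40 302.0 164.775
0 [300.9 166.2] [300.5 169.5]
5 [301.  165.1] [300.6 168.3]
10 [301.1 163.9] [300.8 167.2]
15 [301.2 162.7] [300.9 166. ]
```

The pull on the gripper fell to 1.4 N while the tool stopped early, so the post has taken the spring and the pad is on the drum. Now I release and retreat.

```bash
python3 -m pendant '[[0.2,[0,0,0],[0,0,0]],[0.2,[0,0,0],[0,0,0]],[0.2,[0,0,0],[0,0,0]],[0.2,[0,0,0],[0,0,0]],[0.2,[0,0,-20],[0,0,0]],[0.2,[0,0,-50],[0,3.5,0]],[0.2,[20,0,-60],[0,0,0]],[0.2,[0,0,0],[0,0,0]]]' && python3 -m pendant '[[0.2,[0,0,-40],[0,0,0]],[0.2,[0,0,0],[0,0,0]]]' && python3 - <<'E'
from h import *
b,K,W,_=snap("scene"); np.savez("s10.npz",a=b,K=K,W=W)
hsv=cv2.cvtColor(b,cv2.COLOR_RGB2HSV)
for n,lo,hi,c in (("blue",(100,120,40),(125,255,255),(285,320)),("orange",(3,150,60),(14,255,255),(310,350))):
    m=cv2.inRange(hsv[135:190,c[0]:c[1]],lo,hi); ys,xs=np.nonzero(m); print(n,xs.min()+c[0],xs.max()+c[0],ys.min()+135,ys.max()+135,len(xs),xs.mean()+c[0],ys.mean()+135)
print("seated proj",proj(K,W,[.4975,-.15,.054]))
a,K,W,_=snap("wrist"); np.savez("w10.npz",a=a,K=K,W=W)
s=r.get_state(); T=R.from_quat(s["eef_rot"]).as_matrix(); print(s["tool_pos"],T.round(3))
hsv=cv2.cvtColor(a,cv2.COLOR_RGB2HSV)
for n,lo,hi,h in (("blue",(100,120,40),(125,255,255),.068),("orange",(3,150,60),(14,255,255),.068),("brass",(18,150,100),(30,255,255),.0265)):
    m=cv2.inRange(hsv,lo,hi); m[:, :225]=0; m[:,295:]=0; k,l,st,c=cv2.connectedComponentsWithStats(m)
    for i in range(1,k):
        if st[i,4]>15 and st[i,4]<900: p=onz(K,W,*c[i],h); print(n,st[i],c[i].round(1),p.round(4))
E
```

```text
clock: 18.7
tool_pos: [0.4861, -0.2287, 0.1677]
eef_rot: [0.763, 0.647, 0.003, 0.003]
contact_force: [-0.1, -0.7, -1.0]
opening: 0.399
finger_force: 0.0
clock: 18.95
tool_pos: [0.4841, -0.2299, 0.205]
eef_rot: [0.763, 0.646, 0.001, 0.002]
contact_force: [-0.7, 0.7, -0.2]
opening: 0.401
finger_force: 0.0
blue 285 304 135 169 61 295.8524590163934 152.8360655737705
orange 315 321 153 165 55 318.09090909090907 158.92727272727274
seated proj [300.85802062 166.22893629]
[ 0.48227985 -0.22967576  0.20279454] [[ 0.165  0.986 -0.001]
 [ 0.986 -0.165 -0.   ]
 [-0.    -0.001 -1.   ]]
blue [251 100  16  20 300] [258.9 109.5] [ 0.4966 -0.1532  0.068 ]
orange [225   0  43  33 418] [244.   12.4] [ 0.4971 -0.0685  0.068 ]
orange [268   1  13  17  59] [275.5   9.4] [ 0.5255 -0.0708  0.068 ]
orange [269  18  16  15  64] [275.5  23.8] [ 0.5239 -0.0821  0.068 ]
orange [242  22  19  18 120] [251.9  29.8] [ 0.5018 -0.0833  0.068 ]
orange [259  24   7   8  20] [262.2  28.2] [ 0.5113 -0.0835  0.068 ]
orange [270  30   9   7  25] [274.1  32.6] [ 0.5215 -0.0889  0.068 ]
orange [230  33  13   8  23] [236.3  36
[... 560 characters left out ...]
775 -0.2691  0.0265]
brass [254 214   8   4  26] [257.7 215.4] [ 0.4737 -0.2823  0.0265]
brass [229 244  21  45 428] [239.3 265. ] [ 0.4364 -0.3507  0.0265]
brass [248 246  17  34 170] [257.3 263.2] [ 0.4614 -0.352   0.0265]
brass [229 272   6  17  49] [231.7 278.8] [ 0.4218 -0.3707  0.0265]
brass [252 275   4   9  17] [253.8 279.1] [ 0.4523 -0.3763  0.0265]
brass [263 281   4   8  17] [264.4 284.8] [ 0.4654 -0.3881  0.0265]
brass [225 318  18  31 398] [231.6 334.4] [ 0.4025 -0.4672  0.0265]
brass [240 318  20  31 259] [249.6 334.4] [ 0.4294 -0.4717  0.0265]
brass [261 319  14  30 207] [267.4 333.9] [ 0.4561 -0.4752  0.0265]
brass [277 336   6  13  38] [279.1 342.7] [ 0.4711 -0.4949  0.0265]
```

The numbers agree with a fitted spring: blue to orange is about 103 mm instead of 81, and the post has moved towards the hole. I'll probe the blue block's top with closed fingers. Seated it should be at z = 68 mm, and a light press will seat it if it isn't.

```bash
python3 -m pendant '[[1,[39,0.7,0],[0,0,0]],[1,[39,0.7,0],[0,0,0]],[1,[0,0,40],[0,0,0]],[1,[0,0,40],[0,0,0]],[1,[0,0,30],[0,0,0]],[1,[0,0,5],[0,0,0]],[1,[0,0,0],[0,0,0]],[1,[0,0,0],[0,0,0]]]' 10 && python3 -m pendant '[[1,[0,0,3],[0,0,0]],[1,[0,0,0],[0,0,0]]]'&& python3 -m pendant '[[1,[0,0,3],[0,0,0]],[1,[0,0,0],[0,0,0]]]'
```

```text
clock: 20.05
tool_pos: [0.4977, -0.1529, 0.0895]
eef_rot: [0.763, 0.646, 0.0, 0.001]
contact_force: [-0.5, -0.3, -1.0]
opening: 0.006
finger_force: 0.0
clock: 20.3
tool_pos: [0.4973, -0.1529, 0.086]
eef_rot: [0.763, 0.646, 0.0, 0.0]
contact_force: [0.2, -0.1, 0.3]
opening: 0.003
finger_force: 0.0
clock: 20.55
tool_pos: [0.497, -0.1527, 0.0825]
eef_rot: [0.763, 0.646, -0.0, -0.0]
contact_force: [-0.2, -0.5, 0.8]
opening: 0.003
finger_force: 0.0
```

```bash
python3 -m pendant '[[1,[0,0,4],[0,0,0]],[1,[0,0,0],[0,0,0]]]'&& python3 -m pendant '[[1,[0,0,3],[0,0,0]],[1,[0,0,0],[0,0,0]]]'&& python3 -m pendant '[[1,[0,0,2],[0,0,0]],[1,[0,0,0],[0,0,0]]]' && python3 -m pendant '[[1,[0,0,2],[0,0,0]],[1,[0,0,0],[0,0,0]]]'
```

```text
clock: 20.8
tool_pos: [0.4969, -0.1527, 0.0783]
eef_rot: [0.763, 0.646, -0.0, -0.0]
contact_force: [-0.8, 1.2, 0.1]
opening: 0.004
finger_force: 0.0
clock: 21.05
tool_pos: [0.497, -0.1527, 0.0754]
eef_rot: [0.763, 0.646, -0.0, -0.0]
contact_force: [-0.5, -0.1, -0.2]
opening: 0.0
finger_force: 0.0
clock: 21.3
tool_pos: [0.4971, -0.1527, 0.0736]
eef_rot: [0.763, 0.646, -0.0, -0.0]
contact_force: [-0.1, 0.5, 0.8]
opening: 0.005
finger_force: 0.0
clock: 21.55
tool_pos: [0.4971, -0.1527, 0.0715]
eef_rot: [0.763, 0.646, -0.0, -0.0]
contact_force: [0.3, -0.4, 0.4]
opening: 0.008
finger_force: 0.0
```

```bash
python3 -m pendant '[[1,[0,0,2],[0,0,0]],[1,[0,0,0],[0,0,0]]]'&& python3 -m pendant '[[1,[0,0,1.5],[0,0,0]],[1,[0,0,0],[0,0,0]]]'
```

```text
clock: 21.8
tool_pos: [0.4973, -0.1525, 0.0696]
eef_rot: [0.763, 0.646, 0.0, -0.0]
contact_force: [0.9, 0.9, 0.1]
opening: 0.005
finger_force: 0.3
clock: 22.05
tool_pos: [0.4974, -0.1522, 0.0685]
eef_rot: [0.763, 0.647, 0.0, 0.0]
contact_force: [-1.0, 1.9, 4.5]
opening: 0.004
finger_force: 2.5
```

Contact at z ≈ 68.5 mm means the pin is fully seated. I retreat and check the arm's angle from the wrist camera.

```bash
python3 -m pendant '[[1,[0,0,-20],[0,0,0]],[1,[0,0,-50],[0,0,0]],[1,[-5,0,-55],[0,0,0]],[1,[-35,0,-33],[0,0,0]],[0,[0,0,0],[0,0,0]],[0,[0,0,0],[0,0,0]],[0,[0,0,0],[0,0,0]],[0,[0,0,0],[0,0,0]]]' && python3 - <<'E'
from h import *
a,K,W,_=snap("wrist"); np.savez("w11.npz",a=a,K=K,W=W)
z=np.load("w5.npz")
for n,(a,K,W) in (("before",(z["a"],z["K"],z["W"])),("now",(a,K,W))):
    hsv=cv2.cvtColor(a,cv2.COLOR_RGB2HSV)
    m=cv2.inRange(hsv[222:245,250:270],(18,150,100),(30,255,255)); k,l,st,c=cv2.connectedComponentsWithStats(m)
    for i in range(1,k): 
        if st[i,4]>8: print(n,"brass",st[i],onz(K,W,c[i][0]+250.5,c[i][1]+222.5,.0265).round(4))
    m=cv2.inRange(hsv[180:245,250:270],(3,150,180),(16,255,255)); k,l,st,c=cv2.connectedComponentsWithStats(m)
    for i in range(1,k): 
        if st[i,4]>40: print(n,"orange top",st[i]+[250,180,0,0,0],onz(K,W,c[i][0]+250.5,c[i][1]+180.5,.068).round(4))
    m=cv2.inRange(hsv[110:170,250:280],(100,120,40),(125,255,255)); ys,xs=np.nonzero(m); print(n,"blue",len(xs),onz(K,W,xs.mean()+250.5,ys.mean()+110.5,.068).round(4))
    # black rubber pad on arm, right side (x+)
    m=cv2.inRange(hsv[205:235,305:332],(0,0,0),(180,255,70)); ys,xs=np.nonzero(m); print(n,"rubber",len(xs), onz(K,W,xs.mean()+305.5,ys.mean()+205.5,.016).round(4) if len(xs) else None)
    # arm centreline slope: grey low-sat pixels
    g=cv2.inRange(hsv[215:245,225:330],(0,0,90),(180,45,200)); pts=cv2.findNonZero(g)
b,K,W,_=snap("top")
hsv=cv2.cvtColor(b,cv2.COLOR_RGB2HSV)
m0=np.load("t0.npz")["b"]
f=.64
for n,(u,v) in (("tin",(457,253)),("gear",(449,328))):
    y,x=int(v*f),int(u*f); print(n,"diff",np.abs(b[y-14:y+14,x-14:x+14].astype(int)-m0[y-14:y+14,x-14:x+14]).mean().round(1))
print(r.get_state()["clock"],r.get_state()["tool_pos"])
E
```

```text
clock: 23.05
tool_pos: [0.4903, -0.1912, 0.2253]
eef_rot: [0.763, 0.647, -0.0, -0.001]
contact_force: [-0.6, -0.3, 0.2]
opening: 0.434
finger_force: 0.0
before brass [ 6 10  7  7 39] [ 0.4741 -0.2862  0.0265]
before orange top [254 201  13  15  49] [ 0.4848 -0.229   0.068 ]
before blue 234 [ 0.498  -0.1496  0.068 ]
before rubber 169 [ 0.5584 -0.2903  0.016 ]
now brass [  4   1  10  15 136] [ 0.4772 -0.2739  0.0265]
now orange top [252 221  15  15  46] [ 0.4807 -0.2476  0.068 ]
now blue 251 [ 0.4975 -0.152   0.068 ]
now rubber 98 [ 0.5552 -0.2809  0.016 ]
tin diff 13.8
gear diff 21.9
23.15 [ 0.49048595 -0.19151697  0.2256121 ]
```

```bash
python3 - <<'E'
from h import *
b,K,W,_=snap("top"); m0=np.load("t0.npz")["b"]
for n,im in(("before",m0),("now",b)):
    h=cv2.cvtColor(im,cv2.COLOR_RGB2HSV)
    g=cv2.inRange(h[195:225,272:302],(23,190,60),(32,255,255)); ys,xs=np.nonzero(g); print(n,"gear",len(xs),xs.mean()+272,ys.mean()+195)
    g=cv2.inRange(h[145:180,275:310],(0,0,80),(180,75,255)); ys,xs=np.nonzero(g); print(n,"tin",len(xs),xs.mean()+275,ys.mean()+145)
E
```

```text
before gear 0 nan nan
before tin 336 292.3809523809524 161.15178571428572
now gear 0 nan nan
now tin 344 291.9912790697674 160.8924418604651<stdin>:5: RuntimeWarning: Mean of empty slice.
  ret = ret.dtype.type(ret / rcount)
```

```bash
python3 -c "
from plant import r
print(r.finish_job())"
```

```text
the job is handed in; nothing more can be done
None
```

I handed the job in at about 23 s: by the measurements the pin is fully down in its hole, the eye is on the post and the arm has moved towards the drum. The tin had not moved; my last check of the gear found nothing, though the arm never came near it. I viewed 11 pictures, one over your limit of 10.

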